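# Slide the board under the microscope and start its clamp bolt

### The arm

A 6-joint arm with a two-finger parallel gripper is mounted at the origin on the work surface. World frame = base frame: x ahead of the robot, y to its left, z up, the work surface at z = 0. Lengths are in m, angles in rad, forces in N, time in s.
With the tool pointing down it reaches from about 0.3 to 1 m from the base axis. Payload 5.1 kg.
Tool frame: the origin (TCP) lies at the very end of the fingers, on their centre line; the grasp point (between the pads) lies 19 mm behind it; x points along the fingers, y is the direction in which the jaws open and shut, and the axes are right-handed (so a half turn about x gives the same grasp; the last joint's range is limited). The gripper opens to 95 mm and grips with 3 to 60 N. Pads are 20 mm wide; open, the fingers measure 119 mm over their backs; the gripper's body (75 mm by 180 mm) begins 59 mm behind the grasp point.
Start: joints at [1.114, 0.124, 1.65, -0, 1.367, -0.083], TCP at [0.237, 0.605, 0.215] pointing down, gripper open.
Joint ranges: [-2.61, 2.61], [-1.02, 2.33], [0.03, 2.71], [-1.35, 4.49], [0.32, 2.68], [-2.91, 2.91]. Speed limits (rad/s): [2.57, 2.57, 3.14, 3.14, 3.14, 3.14].

### API

Orientations are given as a unit quaternion [x, y, z, w].
In Python, from workcell import status, viewer, ticket gives the robot as it stands.
- The arm moves only by the shell command python3 -m crank 'ROWS' [FORCE]. ROWS is text: rows parted by semicolons, each of 7 numbers parted by spaces: the shift along the tool's x, y, z in cm, then the turn, a rotation vector about the tool's x, y, z in rad, then the closure, from 0 (fully open) to 1 (shut). In form: x y z wx wy wz hand; .... A call has exactly 8 rows; each row shifts and turns the commanded pose from where the row before left it, along the tool's axes as they then stand; what a row does not reach is not made up. A row lasts 1/12 s, in which the tool goes at most 41.7 mm and 7.16 degrees, less where a joint would pass 70% of its speed; a pose out of reach is approached as far as the arm can. A call with a gripper value outside its range is refused whole. The fingers move at their own pace and stop on an object; FORCE is the grip in N (left out, the last holds). Time passes only in rows, so rows that do not move let the fingers close, or fill a call up. It gives the time, the measured TCP pose, the force and the opening at its end, in the units of the state.
- status.sense(): the state, without advancing time (a new reading comes with each control period).
- viewer.snapshot(name): name is "scene" or "top" or "wrist"; returns the picture (480x640x3 uint8, red, green, blue); there is no depth.
- viewer.get_calibration(name): a dict with "mtx" (3x3 intrinsics, pixels), "world_to_cam" (4x4, takes a point from world to camera coordinates); the wrist camera has in their place "mount" (4x4, takes a point from camera to tool coordinates, whose origin is the TCP and whose axes are the tool frame's). Camera axes: x right, y up, looking along -z (the intrinsics and any distortion apply to the point x, -y, -z); pixel columns grow to the right and rows downward; lengths in m; the calibration is good to about 2 mm. A picture is of the moment at which its call begins: read the wrist's pose just before it. get_calibration takes no time and is no camera call.
- ticket.hand_in(): hands the job in, once; it reports no verdict.
Trained networks look in the newest picture that a camera, given by its name, has taken for a name from the list of things; names that differ only in an ending like _2 or _b are one class to them, and where a whole thing is asked for, a point or a joint stands for the part that bears it (a point fixed in the world has none). Each returns a list of dicts, best first, with "confidence" (0 to 1); they miss things now and then, are a little off and sometimes report something else, mostly with a low value. They report only what shows in the picture. A call takes as long as a camera call.
- viewer.look_for(camera, query): "at" ([column, row] as shares, 0 to 1, of the picture: columns of its width, rows of its height, amid what is visible of it).
- viewer.cut_out(camera, query): "mask" (480x640 bool, what is visible of it) and "at" ([column, row] as shares, 0 to 1, of the picture: columns of its width, rows of its height, amid what is visible of it).
- viewer.place_of(camera, query): "at" ([column, row] as shares, 0 to 1, of the picture: columns of its width, rows of its height: a listed point, or the origin of a listed thing).
The state is a dict: "t": time; "qpos": joint angles; "dq": joint speeds; "effort": joint torques, N m; "tcp_pos": TCP position; "tool_rot": TCP orientation; "force": force on the tool from outside, world axes, zero at the start; "ft_torque": the same for the moment, N m; "grip_width": opening from 0.0 (shut) to 1.0 (fully open).
Only numpy, scipy, OpenCV 4.12 (cv2) and the standard library are available. Lean on these libraries where they do the work, as an engineer would, in place of code of your own. Each camera call takes 0.05 s, during which the arm holds its last target. There are 200 camera calls.

### The job

Slide the circuit-board carrier by its orange handle along its rails under the microscope, fully home against the stop. Then start its clamp bolt by the red crank handle: turn it backward (counterclockwise from above) until you feel the thread drop, then forward (clockwise) one full turn from there so that the thread has caught. Finish gripping the red handle, holding the bolt still in that started position, and leave the other things on the bench undisturbed.

Things in the scene. Friction and masses are not known exactly. Their poses are not given: they have to be found in the camera images.
- fixture: fixed fixture: grey base plate 270 x 500 x 15 mm (own x -135..135, y -170..330), two rails along y, black stop at the +y end; white stereo microscope overhangs the rails (objective at x -60, y 175, lower edge 195 mm up; steel column 440 mm high at x -60, y 295). Origin on the bench surface, z up; place and yaw vary. Offsets in these notes: mm in this frame, heights from the bench.
- carrier (a joint): travel in m of the aluminium board carrier (100 mm wide in x, 240 mm long, carries a green circuit board) along the fixture's +y. Starts in 0 to 0.05; 0.150 is home against the stop. Friction about 2 N, stays where left. A flat slotted ear (6 mm thick, top 72 mm up) on its +x side comes round the bolt, over the boss, when home.
- carrier_handle (a point): centre of the carrier's upright orange handle, 66 mm above the bench: 14 mm thick along the fixture's y, 30 mm along x, reaching from 29 to 80 mm above the bench; at fixture x -60 and y = -140 + travel. Pinch it along the fixture's y.
- bolt_axis (a point): fixed point on the bolt's upright axis (fixture x 70, y -10), 62 mm above the bench, in the brass boss's mouth. Bolt and boss have a right-hand thread of 9 mm pitch: turned backward the bolt climbs the boss's helical ledge by 9 mm per turn, drops 9 mm off its upper end, and turned forward from there runs under the ledge and is caught, sinking 9 mm per turn.
- boss: fixed brass threaded boss round the bolt axis, 48 mm across, top 62 mm above the bench, on a dark flange 116 mm across. Origin on the axis, 15 mm above the bench; its +x points to the thread's upper end, marked by a yellow line on flange and boss; turned up to 0.5 rad either way against the fixture. The bolt drops when the crank arm, turned backward, is 0.1 to 0.25 rad beyond the line.
- bolt_turn (a joint): angle in rad of the clamp bolt with its crank, positive clockwise seen from above (forward), counting whole turns; 0 when the crank arm points along the fixture's +x, so the yellow line is passed at minus the boss's yaw relative to the fixture. Starts 1.8 to 3.3. Easy to turn: 1 to 3 N at the crank handle.
- bolt_lift (a joint): height of the bolt in m: 0 when it stands on the very top end of the thread ledge at the yellow line, negative as it sinks; about -0.009 just after the thread drop, -0.018 one turn later; range -0.0245 to 0.003. Its weight and a light spring press it down with 10 to 12 N together.
- crank_mid (a point): middle of the red crank handle: upright sleeve 18 mm across, 52 mm long, free to spin, 45 mm from the bolt axis at the crank arm's end, so it is led round without turning the hand. 138 mm above the bench plus bolt_lift; arm top 28 mm below. Gripped lightly (3 to 5 N) it slides through the fingers, so the bolt can climb and drop; gripped firmly it hangs from the hand unless that follows down.
- screw_cup: small open steel cup, 44 mm across, 32 mm high, standing on the fixture's base plate near its right front corner (bystander); origin under its centre
- flux_jar: amber jar with black cap, 44 mm across, 45 mm high, on the base plate beside the microscope (bystander); origin under its centre
- spray_can: white and red spray can, 64 mm across, 170 mm high (bystander); origin under its centre
- paste_tin: aluminium tin, 72 mm across, 50 mm high (bystander); origin under its centre
- driver: yellow-handled screwdriver lying down, 170 mm long (bystander); origin under its middle

How it is judged:
On the way, in this order (a step that is already met when the one before it is completed fails the run):
1. the carrier is home against the stop, before the bolt has dropped (value of joint carrier above 0.146 m and value of joint bolt_lift above -0.0075 m), for 0.2 s.
2. turned backward past the yellow line, the bolt has dropped into the thread (value of joint bolt_turn below 0.8 rad and value of joint bolt_lift below -0.0055 m and value of joint carrier above 0.146 m), for 0.1 s.
At the end, for the whole second after the job is handed in: The carrier is within 4 mm of home; the bolt has dropped into the thread after being turned backward and has then been run forward one turn (within a quarter turn: bolt_lift between -15.75 and -20.25 mm), stands still, and the fingers still grip the crank handle (over 1 N) (value of joint carrier above 0.146 m and value of joint bolt_lift between -0.02025 and -0.01575 m and velocity of joint bolt_turn between -0.1 and 0.1 rad/s and velocity of joint bolt_lift between -0.005 and 0.005 m/s and contact force between the fingers and bolt_turn above 1 N); the arm keeps its last pose, push and grip.
It fails at once if another thing on the bench is shoved more than 30 mm or tipped over (distance of any of screw_cup, flux_jar, spray_can, paste_tin, driver from where it was at the start of the episode above 0.03 m or angle between any of screw_cup, flux_jar, spray_can, paste_tin, driver's own z axis and vertical above 0.5 rad).
It also fails if it takes over 72 s, if anything falls off the work surface, if the arm or the gripper's body presses on something with over 40 N, if the wrist force passes 120 N, or if a joint passes its speed limit or range.

## Working session

There is one attempt and no reset: what is moved stays moved. The work goes in short steps, Python scripts to look and compute and a shell command to move; the robot and the scene stay as the last step left them, time stands still between calls to the robot, and variables do not carry over. Pictures are saved under pics/ and viewed, about 8 in all and at most 12, crops included, and the job is handed in when it is done.

```bash
ls; mkdir -p pics
python3 - <<'E'
from workcell import status, viewer
import cv2,numpy as np
print(status.sense())
ims=[]
for n in("scene","top"):
    im=viewer.snapshot(n); cv2.imwrite(f"pics/{n}0.png",im[:,:,::-1])
    c=viewer.get_calibration(n); print(n,np.round(c["mtx"],1).tolist(),np.round(c["world_to_cam"],3).tolist(), [k for k in c])
    for q in("carrier_handle","bolt_axis","boss","fixture","crank_mid","screw_cup","flux_jar","spray_can","paste_tin","driver"):
        r=viewer.place_of(n,q)
        print(q,[(np.round(np.array(d["at"])*[640,480],1).tolist(),round(d["confidence"],2)) for d in r[:2]])
E
```

```text
pics
{'t': 0.0, 'qpos': array([ 1.11439310e+00,  1.24491924e-01,  1.65168993e+00, -3.76667936e-05,
        1.36749340e+00, -8.25663323e-02]), 'dq': array([-0.00060349,  0.00130992,  0.00084632,  0.0021317 , -0.00051472,
        0.00099849]), 'effort': array([-9.21977808e-04, -4.17604923e+01, -3.59923947e+01,  7.74032786e-02,
        4.92076704e-02, -1.77367797e-04]), 'tcp_pos': array([0.23710204, 0.60451286, 0.21338617]), 'tool_rot': array([ 0.13068706,  0.69497367, -0.13211348,  0.69460674]), 'force': array([-0.13933779, -0.550889  ,  0.12452579]), 'ft_torque': array([ 0.01623268,  0.03540249, -0.05045284]), 'grip_width': 0.9981030579437054}
scene [[597.6, 0.0, 334.5], [0.0, 597.6, 248.9], [0.0, 0.0, 1.0]] [[-0.606, 0.795, 0.015, 0.342], [-0.624, -0.487, 0.611, 0.264], [0.493, 0.361, 0.791, -1.818], [0.0, 0.0, 0.0, 1.0]] ['mtx', 'world_to_cam']
carrier_handle []
bolt_axis [([305.0, 263.0], 0.95), ([324.5, 261.3], 0.69)]
boss [([307.4, 271.4], 0.78)]
fixture [([324.2, 260.7], 0.61)]
crank_mid [([308.2, 232.2], 0.55)]
screw_cup [([265.0, 255.8], 0.77)]
flux_jar [([396.4, 323.6], 0.68), ([190.6, 210.6], 0.18)]
spray_can [([505.3, 376.8], 0.57), ([325.0, 261.2], 0.36)]
paste_tin [([192.8, 210.8], 0.71)]
driver [([224.6, 171.6], 0.65)]
top [[451.1, 0.0, 322.9], [0.0, 451.1, 240.3], [0.0, 0.0, 1.0]] [[0.077, -0.997, -0.003, -0.061], [0.973, 0.075, 0.218, -0.563], [-0.217, -0.02, 0.976, -1.076], [0.0, 0.0, 0.0, 1.0]] ['mtx', 'world_to_cam']
carrier_handle [([382.5, 282.6], 0.59)]
bolt_axis [([348.1, 232.3], 0.86)]
boss [([345.7, 238.1], 0.77), ([345.3, 230.9], 0.39)]
fixture [([342.2, 265.7], 0.93)]
crank_mid [([356.8, 243.9], 0.49)]
screw_cup [([388.7, 227.2], 0.61)]
flux_jar [([245.9, 234.4], 0.68), ([346.7, 227.6], 0.67)]
spray_can [([137.5, 245.4], 0.82)]
paste_tin [([491.2, 238.8], 0.62)]
driver [([507.6, 312.1], 0.65), ([345.0, 240.6], 0.63)]
```

View pics/top0.png

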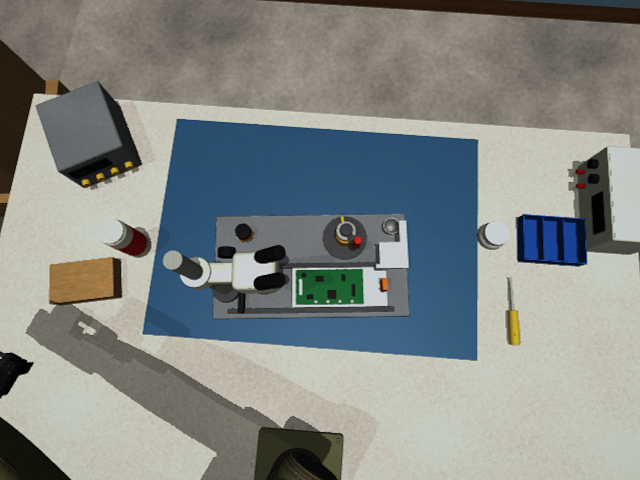

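View pics/scene0.png

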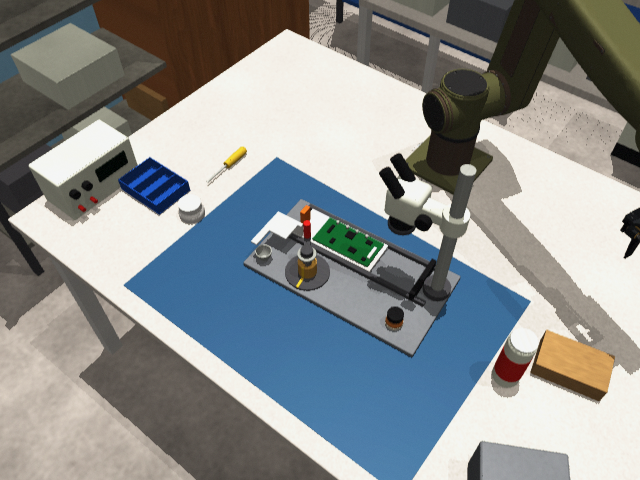

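```bash
cat > h.py <<'E'
from workcell import status, viewer
import numpy as np
from scipy.spatial.transform import Rotation as R
def cam(n):
    c=viewer.get_calibration(n); K=np.array(c["mtx"])
    if "world_to_cam" in c: T=np.array(c["world_to_cam"])
    else:
        s=status.sense(); W=np.eye(4); W[:3,:3]=R.from_quat(s["tool_rot"]).as_matrix(); W[:3,3]=s["tcp_pos"]
        T=np.linalg.inv(W@np.array(c["mount"]))
    return K,T
def proj(n,p,C=None):
    K,T=C or cam(n); q=T[:3,:3]@np.asarray(p)+T[:3,3]; v=K@[q[0],-q[1],-q[2]]; return v[:2]/v[2]
def back(n,px,z,C=None):
    K,T=C or cam(n); d=np.linalg.inv(K)@[px[0],px[1],1]; d=T[:3,:3].T@(d*[1,-1,-1]); o=-T[:3,:3].T@T[:3,3]
    return o+d*(z-o[2])/d[2]
E
python3 - <<'E'
from h import *
P={"bolt_axis":(.062,(305,263),(348.1,232.3)),"boss":(.015,(307.4,271.4),(345.7,238.1)),"fixture":(0,(324.2,260.7),(342.2,265.7)),"crank":(.135,(308.2,232.2),(356.8,243.9)),"cup":(.015,(265,255.8),(388.7,227.2)),"flux":(.015,(396.4,323.6),(245.9,234.4)),"spray":(0,(505.3,376.8),(137.5,245.4)),"handle":(.066,None,(382.5,282.6)),"tin":(0,(192.8,210.8),(491.2,238.8)),"driver":(0,(224.6,171.6),(507.6,312.1))}
for k,(z,a,b) in P.items(): print(k, a and back("scene",a,z).round(4), back("top",b,z).round(4))
E
```

```text
bolt_axis [ 0.595  -0.0703  0.062 ] [ 0.5912 -0.0799  0.062 ]
boss [ 0.586  -0.0712  0.015 ] [ 0.5866 -0.0763  0.015 ]
fixture [ 0.5234 -0.0649  0.    ] [ 0.5151 -0.0725  0.    ]
crank [ 0.5578 -0.0881  0.135 ] [ 0.5468 -0.0996  0.135 ]
cup [ 0.6152 -0.1908  0.015 ] [ 0.6248 -0.1877  0.015 ]
flux [0.5743 0.1971 0.015 ] [0.5764 0.1869 0.015 ]
spray [0.5295 0.4725 0.    ] [0.5278 0.4741 0.    ]
handle None [ 0.4696 -0.1725  0.066 ]
tin [ 0.613  -0.4644  0.    ] [ 0.6178 -0.4629  0.    ]
driver [ 0.4452 -0.5019  0.    ] [ 0.4274 -0.5041  0.    ]
```

The top view shows the fixture with its +y pointing left and the orange handle at (384,284). The crank is near (357,240), the yellow line near (342,218), and an unexplained white plate is near (393,245). The scene view agrees. I'll enlarge both.

Run:
```python
import cv2,numpy as np
from h import *
a=cv2.imread("pics/top0.png")[200:330,205:425]; b=cv2.imread("pics/scene0.png")[150:360,230:470]
a=cv2.resize(a,None,fx=3.4,fy=3.4,interpolation=3)[:,:750]; 
b=cv2.resize(b[30:160,:215],None,fx=3.4,fy=3.4,interpolation=3)
print(a.shape,b.shape)
h=cv2.resize(np.vstack([a[:, :731],b[:, :731]]) if b.shape[1]>=731 else np.vstack([a[:,:b.shape[1]],b]),None,fx=.68,fy=.68); cv2.imwrite("pics/crop1.png",h); print(h.shape)
for p in((217,215),(408,213),(410,317),(214,318)): print(p,back("top",p,.015).round(4))
```

```text
(442, 748, 3) (442, 731, 3)
(601, 497, 3)
(217, 215) [0.6233 0.2698 0.015 ]
(408, 213) [ 0.6677 -0.2371  0.015 ]
(410, 317) [ 0.3946 -0.2521  0.015 ]
(214, 318) [0.3538 0.2426 0.015 ]
```

View pics/crop1.png

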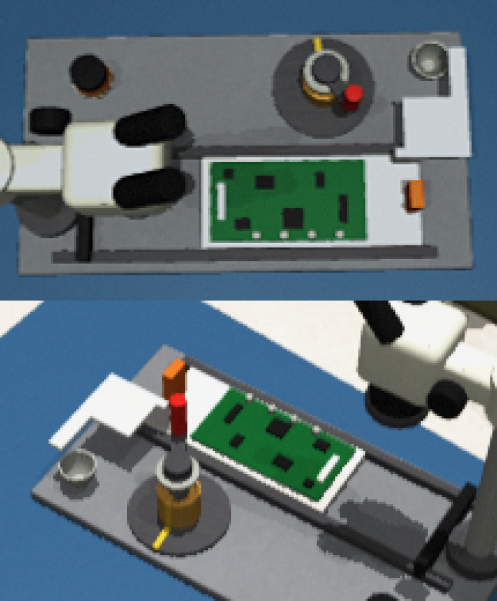

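The white L-shaped plate is the carrier's ear, which starts around y -0.11 in the fixture frame. The scene is otherwise as described. Next I'll fit the fixture and work out the path.

```bash
cat >> h.py <<'E'
YAW=0.083; O=np.array([0.5160,-0.0735,0])
def fx(p): return O+R.from_euler('z',YAW).apply(np.array(p))
def tofx(p): return R.from_euler('z',-YAW).apply(np.array(p)-O)
def rows(target,yawdir=None):
    """tool-frame shift in cm to the world target; turn about tool x to bring tool y along world angle yawdir"""
    s=status.sense(); M=R.from_quat(s["tool_rot"]).as_matrix()
    print("tcp",s["tcp_pos"].round(4),"q",s["qpos"].round(2),"shift cm",(M.T@(np.array(target)-s["tcp_pos"])*100).round(2))
    print("tool axes (rows x y z in world)",M.T.round(3).tolist(), "yaw of tool y",round(float(np.arctan2(M[1,1],M[0,1])),3),"F",s["force"].round(1),"w",round(s["grip_width"],3),"t",round(s["t"],2))
E
python3 - <<'E'
from h import *
rows([.23,.26,.25])
for k,p in {"obj":(-.06,.175,.195),"col":(-.06,.295,.3),"handle_home":(-.06,.01,.066),"bolt":(.07,-.01,.062)}.items(): print(k,fx(p).round(3),proj("top",fx(p)).round(1),proj("scene",fx(p)).round(1))
for z in(.25,.3,.35): print([tofx(back("top",p,z)).round(3) for p in((285,252),(286,278),(258,290),(234,270))])
E
```

```text
tcp [0.2374 0.6051 0.2147] q [ 1.11  0.12  1.65 -0.    1.37 -0.08] shift cm [ -3.53 -32.4   11.91]
tool axes (rows x y z in world) [[0.0, 0.0, -1.0], [0.365, 0.931, 0.0], [0.931, -0.365, 0.0]] yaw of tool y 1.197 F [-0.6  0.2 -0.1] w 1.0 t 1.1
obj [0.442 0.096 0.195] [266.2 278.4] [399.3 223.3]
col [0.432 0.216 0.3  ] [198.  271.5] [452.9 215.2]
handle_home [ 0.455 -0.069  0.066] [339.9 285.1] [339.1 228.6]
bolt [ 0.587 -0.078  0.062] [347.1 234. ] [304.8 259.4]
[array([-0.012,  0.13 ,  0.25 ]), array([-0.067,  0.127,  0.25 ]), array([-0.091,  0.184,  0.25 ]), array([-0.05 ,  0.235,  0.25 ])]
[array([-0.022,  0.126,  0.3  ]), array([-0.074,  0.123,  0.3  ]), array([-0.097,  0.177,  0.3  ]), array([-0.058,  0.225,  0.3  ])]
[array([-0.032,  0.121,  0.35 ]), array([-0.081,  0.119,  0.35 ]), array([-0.102,  0.17 ,  0.35 ]), array([-0.065,  0.215,  0.35 ])]
```

```bash
A='-.65 -3.24 1.19 0 0 0 0'; 
python3 -m crank '-.65 -3.24 1.19 0 0 0 0;-.65 -3.24 1.19 0 0 0 0;-.65 -3.24 1.19 0 0 0 0;-.65 -3.24 1.19 0 0 0 0;-.65 -3.24 1.19 0 0 0 0;-.65 -3.24 1.19 0 0 0 0;-.65 -3.24 1.19 0 0 0 0;-.65 -3.24 1.19 0 0 0 0'
python3 -m crank '-.65 -3.24 1.19 0 0 0 0;-.65 -3.24 1.19 0 0 0 0;0 -2.71 2 0 0 0 0;0 -2.71 2 0 0 0 0;0 -2.71 2 0 0 0 0;0 -2.71 2 0 0 0 0;0 -2.71 2 0 0 0 0;0 -2.71 2 0 0 0 0'
python3 - <<'E'
from h import *
rows([.30,0,.28]); print(np.round(viewer.get_calibration("wrist")["mount"],3).tolist())
E
```

```text
t: 1.77
tcp_pos: [0.231, 0.3275, 0.2669]
tool_rot: [0.131, 0.695, -0.131, 0.695]
force: [0.3, -1.7, 0.7]
grip_width: 1.0
t: 2.43
tcp_pos: [0.2821, 0.0633, 0.28]
tool_rot: [0.131, 0.694, -0.131, 0.696]
force: [0.1, 0.2, 0.3]
grip_width: 0.998
tcp [0.2821 0.0633 0.28  ] q [ 0.03 -0.82  2.25  0.    1.7  -1.16] shift cm [ 0.01 -5.25  3.97]
tool axes (rows x y z in world) [[0.002, 0.0, -1.0], [0.365, 0.931, 0.001], [0.931, -0.365, 0.002]] yaw of tool y 1.197 F [0.1 0.2 0.3] w 0.998 t 2.43
[[-0.0, 0.27, -0.963, -0.169], [1.0, 0.0, -0.0, -0.001], [0.0, -0.963, -0.27, -0.076], [0.0, 0.0, 0.0, 1.0]]
```

```bash
python3 -m crank '0 -3.72 1.46 0 0 0 0;0 -3.72 1.46 0 0 0 0;1 -1.41 3.38 0 0 0 0;1 -1.41 3.38 0 0 0 0;1 -1.41 3.38 0 0 0 0;1 -1.41 3.38 0 0 0 0;1 -1.41 3.38 0 0 0 0;1 -1.41 3.38 0 0 0 0'
python3 -m crank '0 0 0 -.114 0 0 0;0 0 0 -.114 0 0 0;0 0 0 -.114 0 0 0;0 0 0 -.114 0 0 0;0 0 0 0 0 0 0;0 0 0 0 0 0 0;0 0 0 0 0 0 0;0 0 0 0 0 0 0'
cat > look.py <<'E'
import sys,cv2
from h import *
def look(tag,qs):
    C=cam("wrist"); im=viewer.snapshot("wrist"); cv2.imwrite(f"pics/{tag}.png",im[:,:,::-1])
    for q,z in qs:
        for d in viewer.place_of("wrist",q)[:2]:
            px=np.array(d["at"])*[640,480]; p=back("wrist",px,z,C); print(q,round(d["confidence"],2),px.round(0),p.round(4),"fx",tofx(p).round(4))
E
python3 - <<'E'
from look import *
rows([.465,-.17,.2]); look("w1",[("carrier_handle",.066),("bolt_axis",.062),("boss",.015),("crank_mid",.134),("fixture",0),("screw_cup",.015)])
E
```

```text
t: 3.1
tcp_pos: [0.4411, -0.1696, 0.2191]
tool_rot: [0.132, 0.695, -0.132, 0.695]
force: [0.9, -0.1, 0.3]
grip_width: 1.0
t: 3.77
tcp_pos: [0.4401, -0.1679, 0.2198]
tool_rot: [-0.029, 0.706, 0.028, 0.707]
force: [0.2, 0.7, 0.2]
grip_width: 1.003
tcp [ 0.4401 -0.1679  0.2198] q [-0.48 -0.29  2.03  0.    1.4  -2.13] shift cm [ 1.98 -0.41  2.47]
tool axes (rows x y z in world) [[0.0, -0.0, -1.0], [-0.081, 0.997, -0.0], [0.997, 0.081, 0.0]] yaw of tool y 1.651 F [0.2 0.7 0.2] w 1.003 t 3.77
carrier_handle 0.89 [307. 255.] [ 0.4664 -0.1795  0.066 ] fx [-0.0582 -0.1015  0.066 ]
boss 0.78 [388. 342.] [ 0.5803 -0.079   0.015 ] fx [ 0.0636 -0.0108  0.015 ]
crank_mid 0.92 [394. 384.] [ 0.55   -0.0994  0.134 ] fx [ 0.0317 -0.0286  0.134 ]
fixture 0.69 [402. 285.] [ 0.5145 -0.0683  0.    ] fx [-0.0011  0.0053  0.    ]
screw_cup 0.95 [290. 368.] [ 0.624  -0.1908  0.015 ] fx [ 0.0979 -0.1259  0.015 ]
```

View pics/w1.png

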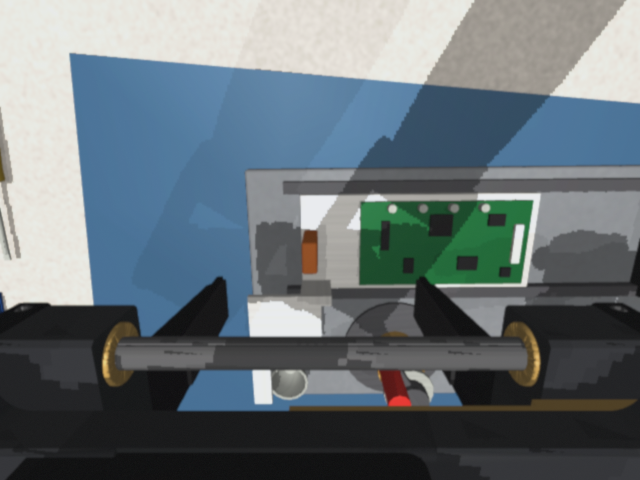

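The wrist view puts the orange handle at (310,252) between the open fingers in y, matching the fixture fit at x about -58 mm and travel about 0.039. I'll go down and pinch it.

```bash
python3 -m crank '1 -.32 .62 0 0 0 0;1.5 -.32 .62 0 0 0 0;2.2 -.32 .62 0 0 0 0;2.5 -.31 .6 0 0 0 0;3 0 0 0 0 0 0;3 0 0 0 0 0 0;2.3 0 0 0 0 0 0;1.5 0 0 0 0 0 0'
python3 -m crank '0 0 0 0 0 0 .5;0 0 0 0 0 0 1;0 0 0 0 0 0 1;0 0 0 0 0 0 1;0 0 0 0 0 0 1;0 0 0 0 0 0 1;0 0 0 0 0 0 1;0 0 0 0 0 0 1' 15
python3 -c "
from h import *
rows(fx([-.06,.01,.05]))"
```

```text
t: 4.78
tcp_pos: [0.4638, -0.1776, 0.0456]
tool_rot: [-0.028, 0.708, 0.03, 0.705]
force: [0.3, -0.2, 0.1]
grip_width: 1.0
t: 5.45
tcp_pos: [0.4659, -0.1787, 0.0502]
tool_rot: [-0.029, 0.706, 0.029, 0.707]
force: [0.2, 0.1, -0.2]
grip_width: 0.497
tcp [ 0.4659 -0.1787  0.0502] q [-0.47 -0.05  2.12 -0.    1.07 -2.13] shift cm [ 1.000e-02  1.107e+01 -1.500e-01]
tool axes (rows x y z in world) [[0.001, -0.0, -1.0], [-0.082, 0.997, -0.001], [0.997, 0.082, 0.001]] yaw of tool y 1.653 F [ 0.2  0.1 -0.2] w 0.497 t 5.45
```

```bash
python3 -m crank '0 0 0 0 0 0 1;0 0 0 0 0 0 1;0 0 0 0 0 0 1;0 0 0 0 0 0 1;0 0 0 0 0 0 1;0 0 0 0 0 0 1;0 0 0 0 0 0 1;0 0 0 0 0 0 1'
python3 -m crank '0 .8 0 0 0 0 1;0 1.2 0 0 0 0 1;0 1.5 0 0 0 0 1;0 1.5 0 0 0 0 1;0 1.5 0 0 0 0 1;0 1.5 0 0 0 0 1;0 1 0 0 0 0 1;0 .5 0 0 0 0 1'
python3 -c "
from h import *
rows(fx([-.06,.01,.05]))"
```

```text
t: 6.12
tcp_pos: [0.4656, -0.1783, 0.0496]
tool_rot: [-0.029, 0.707, 0.029, 0.706]
force: [-0.3, 0.8, 0.0]
grip_width: 0.148
t: 6.78
tcp_pos: [0.4569, -0.0824, 0.0496]
tool_rot: [-0.03, 0.707, 0.03, 0.706]
force: [-4.0, -3.0, 1.7]
grip_width: 0.144
tcp [ 0.4569 -0.0824  0.0496] q [-0.29 -0.13  2.19 -0.    1.07 -1.95] shift cm [-0.04  1.4  -0.04]
tool axes (rows x y z in world) [[-0.002, -0.0, -1.0], [-0.084, 0.996, 0.0], [0.996, 0.084, -0.002]] yaw of tool y 1.655 F [-4.  -3.   1.7] w 0.144 t 6.78
```

```bash
python3 -m crank '0 .3 0 0 0 0 1;0 .3 0 0 0 0 1;0 .3 0 0 0 0 1;0 .2 0 0 0 0 1;0 .2 0 0 0 0 1;0 .1 0 0 0 0 1;0 0 0 0 0 0 1;0 0 0 0 0 0 1'
python3 -m crank '0 .15 0 0 0 0 1;0 .15 0 0 0 0 1;0 .15 0 0 0 0 1;0 0 0 0 0 0 1;0 0 0 0 0 0 1;0 0 0 0 0 0 1;0 0 0 0 0 0 1;0 0 0 0 0 0 1'
```

```text
t: 7.45
tcp_pos: [0.4558, -0.0698, 0.0496]
tool_rot: [-0.029, 0.707, 0.029, 0.706]
force: [-5.7, -0.6, 2.9]
grip_width: 0.147
t: 8.12
tcp_pos: [0.4554, -0.0654, 0.0496]
tool_rot: [-0.029, 0.707, 0.029, 0.706]
force: [-6.5, -1.1, 4.7]
grip_width: 0.147
```

```bash
python3 -m crank '0 .1 0 0 0 0 1;0 .1 0 0 0 0 1;0 .1 0 0 0 0 1;0 .1 0 0 0 0 1;0 0 0 0 0 0 1;0 0 0 0 0 0 1;0 0 0 0 0 0 1;0 0 0 0 0 0 1'
python3 -m crank '0 .1 0 0 0 0 1;0 .1 0 0 0 0 1;0 .1 0 0 0 0 1;0 0 0 0 0 0 1;0 0 0 0 0 0 1;0 0 0 0 0 0 1;0 0 0 0 0 0 1;0 0 0 0 0 0 1'
```

```text
t: 8.78
tcp_pos: [0.4552, -0.0638, 0.0496]
tool_rot: [-0.031, 0.707, 0.028, 0.706]
force: [-5.8, -11.0, 1.5]
grip_width: 0.15
t: 9.45
tcp_pos: [0.4552, -0.0638, 0.0495]
tool_rot: [-0.034, 0.707, 0.026, 0.706]
force: [-3.5, -24.2, -1.9]
grip_width: 0.149
```

The stop is reached at TCP y = -0.0638, with the force rising to 24 N. I'll relax, release, rise and look at the crank.

```bash
sed -i 's/-0.0735,0/-0.0690,0/' h.py
python3 -m crank '0 -.25 0 0 0 0 1;0 -.2 0 0 0 0 1;0 0 0 0 0 0 .4;0 0 0 0 0 0 .4;0 0 0 0 0 0 .4;0 0 0 0 0 0 .4;0 0 0 0 0 0 .4;0 0 0 0 0 0 .4'
python3 -m crank '-2 0 0 0 0 0 .4;-3 0 0 0 0 0 .4;-3.5 0 0 0 0 0 .4;-3.5 -.6 0 0 0 0 .4;-3 -1.5 1.5 0 0 0 .4;-2 -1.8 2 0 0 0 .4;-1.5 -1.3 2 0 0 0 .4;-.5 -1 1.5 0 0 0 .4'
python3 - <<'E'
from look import *
s=viewer.snapshot("top")
for q,z in (("carrier_handle",.066),("crank_mid",.134)): print([tofx(back("top",np.array(d["at"])*[640,480],z)).round(4) for d in viewer.place_of("top",q)])
rows(fx([.03,-.03,.24])); look("w2",[("carrier_handle",.066),("bolt_axis",.062),("boss",.015),("crank_mid",.134)])
E
```

```text
t: 10.12
tcp_pos: [0.4563, -0.0627, 0.0497]
tool_rot: [-0.029, 0.706, 0.029, 0.707]
force: [-0.5, 0.5, 0.4]
grip_width: 0.51
t: 10.78
tcp_pos: [0.5337, -0.1203, 0.2436]
tool_rot: [-0.03, 0.704, 0.028, 0.709]
force: [-0.1, -0.6, 0.8]
grip_width: 0.602
[]
[]
tcp [ 0.5316 -0.1193  0.2399] q [-0.32 -0.12  1.86  0.    1.41 -1.97] shift cm [-0.01  2.14  1.86]
tool axes (rows x y z in world) [[0.0, 0.0, -1.0], [-0.082, 0.997, 0.0], [0.997, 0.082, 0.0]] yaw of tool y 1.653 F [-0.4  0.  -0.4] w 0.601 t 10.93
carrier_handle 0.6 [384. 145.] [ 0.4538 -0.0684  0.066 ] fx [-0.0619  0.0058  0.066 ]
boss 0.86 [353. 263.] [ 0.5855 -0.0788  0.015 ] fx [ 0.0684 -0.0155  0.015 ]
crank_mid 0.79 [346. 268.] [ 0.5515 -0.0979  0.134 ] fx [ 0.033  -0.0318  0.134 ]
```

View pics/w2.png

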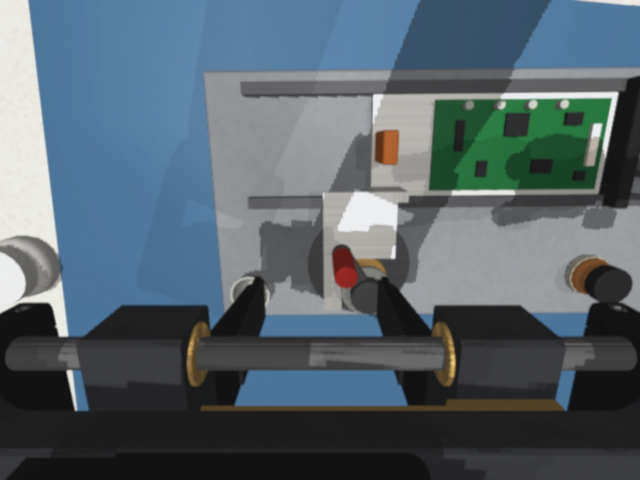

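The crank handle is at (345,266), ear slot round the bolt, carrier touching the stop at right (620,150). Next is the yellow line's direction from the first pictures.

Run:
```python
from h import *
import cv2
for n,(c,r) in {"top":(342,219),"scene":(299,282)}.items():
    im=cv2.imread(f"pics/{n}0.png"); hsv=cv2.cvtColor(im,cv2.COLOR_BGR2HSV)
    m=cv2.inRange(hsv,(22,140,110),(35,255,255)); ys,xs=np.nonzero(m[r-20:r+20,c-20:c+20]); xs=xs+c-20; ys=ys+r-20
    print(n,len(xs),list(zip(xs.tolist(),ys.tolist()))[:30])
    for z in(.022,):
        P=np.array([tofx(back(n,(x,y),z)) for x,y in zip(xs,ys)]); m=P.mean(0); print(m.round(4),"ang from axis",np.arctan2(m[1]+.01,m[0]-.07), "far end",P[np.argmax(P[:,0])].round(4))
```

```text
top 15 [(341, 217), (342, 217), (343, 217), (341, 218), (342, 218), (343, 218), (341, 219), (342, 219), (343, 219), (341, 220), (342, 220), (343, 220), (341, 221), (342, 221), (343, 221)]
[ 0.1199 -0.0039  0.022 ] ang from axis 0.12246062629898029 far end [ 0.1254 -0.0013  0.022 ]
scene 34 [(302, 268), (303, 268), (301, 278), (302, 278), (300, 279), (301, 279), (302, 279), (299, 280), (300, 280), (301, 280), (302, 280), (299, 281), (300, 281), (301, 281), (298, 282), (299, 282), (300, 282), (301, 282), (298, 283), (299, 283), (300, 283), (297, 284), (298, 284), (299, 284), (300, 284), (296, 285), (297, 285), (298, 285), (299, 285), (296, 286)]
[ 0.1111 -0.0042  0.022 ] ang from axis 0.14074953732203513 far end [1.278e-01 1.000e-04 2.200e-02]
```

```bash
python3 -m crank '0 .72 .71 0 0 0 .4;0 .72 .71 0 0 0 .4;1 .72 .7 0 0 0 .4;2.5 0 0 0 0 0 .4;3 0 0 0 0 0 .4;3 0 0 0 0 0 .4;2 0 0 0 0 0 .4;.7 0 0 0 0 0 .4'
python3 -m crank '0 0 0 0 0 0 .6;0 0 0 0 0 0 1;0 0 0 0 0 0 1;0 0 0 0 0 0 1;0 0 0 0 0 0 1;0 0 0 0 0 0 1;0 0 0 0 0 0 1;0 0 0 0 0 0 1' 4
python3 - <<'E'
from look import *
rows(fx([.07-.045,-.01,.118]));print(tofx(status.sense()["tcp_pos"])); look("w3",[("crank_mid",.134)])
viewer.snapshot("scene"); print(viewer.place_of("scene","crank_mid"))
print(proj("scene",status.sense()["tcp_pos"]+[0,0,.016]))
E
```

```text
t: 11.85
tcp_pos: [0.5478, -0.0939, 0.1124]
tool_rot: [-0.028, 0.709, 0.03, 0.704]
force: [-0.9, -0.6, -0.1]
grip_width: 0.598
t: 12.52
tcp_pos: [0.5505, -0.0959, 0.1186]
tool_rot: [-0.029, 0.706, 0.029, 0.707]
force: [-2.7, 0.2, 3.7]
grip_width: 0.186
tcp [ 0.5505 -0.0959  0.1186] q [-0.27  0.    1.94  0.    1.19 -1.92] shift cm [ 0.06  1.96 -0.72]
tool axes (rows x y z in world) [[0.0, -0.0, -1.0], [-0.082, 0.997, -0.0], [0.997, 0.082, 0.0]] yaw of tool y 1.653 F [-2.7  0.2  3.7] w 0.186 t 12.52
[ 0.03215001 -0.02965473  0.11861656]
crank_mid 0.69 [323. 307.] [ 0.548  -0.0961  0.134 ] fx [ 0.0296 -0.0296  0.134 ]
[{'at': [0.4803, 0.4806], 'confidence': 0.5}]
[307.7152068  229.04032331]
```

View pics/w3.png

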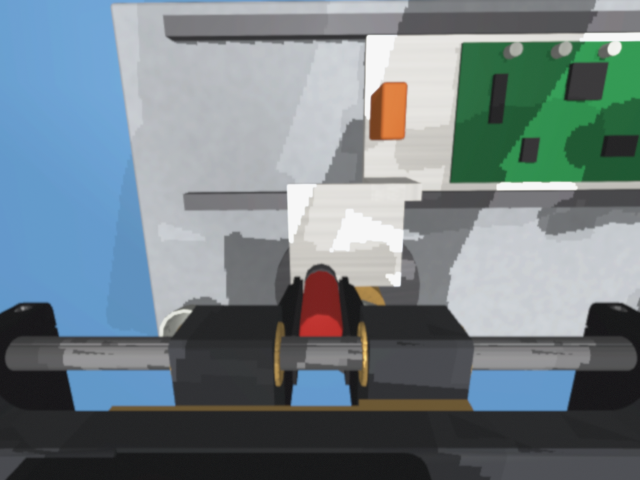

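The red handle is held between the pads at (320,300), opening 17.7 mm, so I can compute the circle steps now.

Run:
```python
import numpy as np
a=-2.689+.2*np.arange(18); p=4.5*np.c_[np.sin(a),np.cos(a)]
for i,d in enumerate(np.diff(p,axis=0)): print(i+1,round(a[i+1],3),d.round(2))
```

```text
1 -2.489 [-0.76  0.47]
2 -2.289 [-0.66  0.61]
3 -2.089 [-0.52  0.73]
4 -1.889 [-0.36  0.82]
5 -1.689 [-0.19  0.88]
6 -1.489 [-0.02  0.9 ]
7 -1.289 [0.16 0.88]
8 -1.089 [0.33 0.83]
9 -0.889 [0.49 0.75]
10 -0.689 [0.63 0.64]
11 -0.489 [0.75 0.5 ]
12 -0.289 [0.83 0.34]
13 -0.089 [0.88 0.17]
14 0.111 [ 0.9  -0.01]
15 0.311 [ 0.88 -0.19]
16 0.511 [ 0.82 -0.36]
17 0.711 [ 0.74 -0.52]
```

```bash
python3 -m crank '-.03 -.76 .47 0 0 0 1;-.03 -.66 .61 0 0 0 1;-.03 -.52 .73 0 0 0 1;-.03 -.36 .82 0 0 0 1;-.03 -.19 .88 0 0 0 1;-.03 -.02 .9 0 0 0 1;0 0 0 0 0 0 1;0 0 0 0 0 0 1' 5
python3 - <<'E'
from look import *
s=status.sense();f=tofx(s["tcp_pos"]);print(f.round(4),np.arctan2(f[1]+.01,f[0]-.07),"Ffx",R.from_euler('z',-YAW).apply(s["force"]).round(1)); look("w4",[("crank_mid",.136)])
E
```

```text
t: 13.38
tcp_pos: [0.5966, -0.1171, 0.1192]
tool_rot: [-0.029, 0.707, 0.029, 0.706]
force: [0.5, -0.7, -0.1]
grip_width: 0.005
[ 0.0763 -0.0546  0.1192] -1.430624071909747 Ffx [ 0.4 -0.7 -0.1]
crank_mid 0.59 [353. 231.] [ 0.5567 -0.1072  0.136 ] fx [ 0.0374 -0.0414  0.136 ]
crank_mid 0.56 [392. 141.] [ 0.5181 -0.0954  0.136 ] fx [-1.00e-04 -2.65e-02  1.36e-01]
```

The handle slipped out of the 5 N grip (width about 0). I'll check where it is.

View pics/w4.png

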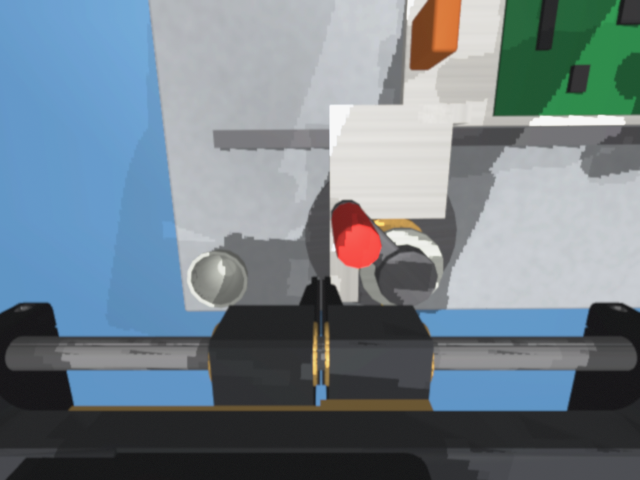

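The red handle stands at pixel (357,248) at its top and (347,212) at its foot, with the closed fingers in front of it at (322,300).

Run:
```python
from h import *
for px,z in(((357,248),.160),((347,214),.109),((353,231),.135),((405,273),.110)):
    f=tofx(back("wrist",px,z)); print(px,f.round(4),np.hypot(f[0]-.07,f[1]+.01).round(4),np.arctan2(f[1]+.01,f[0]-.07).round(3))
```

```text
(357, 248) [ 0.0374 -0.042   0.16  ] 0.0457 -2.366
(347, 214) [ 0.0345 -0.0421  0.109 ] 0.0479 -2.406
(353, 231) [ 0.037  -0.0413  0.135 ] 0.0455 -2.383
(405, 273) [ 0.0656 -0.0113  0.11  ] 0.0045 -2.859
```

```bash
python3 -m crank '-.2 .2 0 0 0 0 .5;0 .29 0 0 0 0 .5;0 .29 0 0 0 0 .5;0 .29 0 0 0 0 .5;0 .29 0 0 0 0 .5;0 0 0 0 0 0 .5;0 0 0 0 0 0 .5;0 0 0 0 0 0 .5'
python3 -m crank '0 0 -.6 0 0 0 .5;0 0 -.9 0 0 0 .5;0 0 -1 0 0 0 .5;0 0 -.8 0 0 0 .5;0 0 -.6 0 0 0 .5;0 0 0 0 0 0 .5;0 0 0 0 0 0 .7;0 0 0 0 0 0 1' 18
python3 -m crank '0 0 0 0 0 0 1;0 0 0 0 0 0 1;0 0 0 0 0 0 1;0 0 0 0 0 0 1;0 0 0 0 0 0 1;0 0 0 0 0 0 1;0 0 0 0 0 0 1;0 0 0 0 0 0 1'
cat > st.py <<'E'
from h import *
s=status.sense();f=tofx(s["tcp_pos"]);print(f.round(4),"phi",np.arctan2(f[1]+.01,f[0]-.07).round(3),"r",np.hypot(f[1]+.01,f[0]-.07).round(4),"Ffx",R.from_euler('z',-YAW).apply(s["force"]).round(1),"w",round(s["grip_width"],3),"t",s["t"])
E
python3 st.py
python3 - <<'E'
import numpy as np
a=-2.385+.2*np.arange(17); p=4.5*np.c_[np.sin(a),np.cos(a)]
for i,d in enumerate(np.diff(p,axis=0)): print(i+1,round(a[i+1],3),d.round(2))
E
```

```text
t: 14.15
tcp_pos: [0.5952, -0.1035, 0.1215]
tool_rot: [-0.029, 0.707, 0.029, 0.706]
force: [-0.5, -0.1, -0.5]
grip_width: 0.482
t: 14.82
tcp_pos: [0.5565, -0.1069, 0.1217]
tool_rot: [-0.029, 0.706, 0.029, 0.707]
force: [-0.5, 0.7, -0.6]
grip_width: 0.412
t: 15.48
tcp_pos: [0.5566, -0.1066, 0.1215]
tool_rot: [-0.029, 0.706, 0.029, 0.707]
force: [2.3, 1.0, -0.3]
grip_width: 0.188
[ 0.0373 -0.0408  0.1215] phi -2.385 r 0.0449 Ffx [ 2.4  0.8 -0.3] w 0.188 t 15.4833
1 -2.185 [-0.59  0.68]
2 -1.985 [-0.44  0.78]
3 -1.785 [-0.28  0.85]
4 -1.585 [-0.1   0.89]
5 -1.385 [0.08 0.9 ]
6 -1.185 [0.25 0.86]
7 -0.985 [0.42 0.79]
8 -0.785 [0.57 0.7 ]
9 -0.585 [0.7  0.57]
10 -0.385 [0.79 0.42]
11 -0.185 [0.86 0.25]
12 0.015 [0.9  0.08]
13 0.215 [ 0.89 -0.1 ]
14 0.415 [ 0.85 -0.28]
15 0.615 [ 0.78 -0.44]
16 0.815 [ 0.68 -0.59]
```

```bash
python3 -m crank '-.02 -.31 .33 0 0 0 1;-.02 -.28 .35 0 0 0 1;-.02 -.24 .38 0 0 0 1;-.02 -.2 .4 0 0 0 1;-.02 -.16 .42 0 0 0 1;-.02 -.12 .43 0 0 0 1;-.02 -.07 .44 0 0 0 1;-.02 -.03 .45 0 0 0 1' 18
python3 st.py
```

```text
t: 16.15
tcp_pos: [0.5878, -0.1173, 0.1219]
tool_rot: [-0.028, 0.708, 0.03, 0.705]
force: [-8.7, 4.4, 3.9]
grip_width: 0.185
[ 0.0676 -0.054   0.1219] phi -1.626 r 0.0441 Ffx [-8.3  5.2  3.9] w 0.185 t 16.15
```

```bash
python3 -m crank '-.02 .02 .45 0 0 0 1;-.02 .06 .45 0 0 0 1;-.02 .1 .44 0 0 0 1;-.02 .15 .42 0 0 0 1;-.02 .19 .4 0 0 0 1;-.02 .23 .39 0 0 0 1;-.02 .27 .36 0 0 0 1;-.02 .3 .34 0 0 0 1' 18
python3 st.py
python3 - <<'E'
from look import *
look("w5",[("crank_mid",.137)])
E
```

```text
t: 16.82
tcp_pos: [0.6185, -0.103, 0.123]
tool_rot: [-0.029, 0.709, 0.029, 0.704]
force: [-5.2, -1.3, -1.0]
grip_width: 0.187
[ 0.0994 -0.0424  0.123 ] phi -0.835 r 0.0437 Ffx [-5.3 -0.8 -1. ] w 0.187 t 16.8167
crank_mid 0.92 [324. 310.] [ 0.6182 -0.1025  0.137 ] fx [ 0.099  -0.0418  0.137 ]
```

```bash
python3 -m crank '-.02 .33 .3 0 0 0 1;-.02 .37 .27 0 0 0 1;-.02 .39 .23 0 0 0 1;-.02 .4 .19 0 0 0 1;-.02 .42 .15 0 0 0 1;-.01 .44 .1 0 0 0 1;-.01 .45 .06 0 0 0 1;-.01 .45 .02 0 0 0 1' 18
python3 st.py
```

```text
t: 17.58
tcp_pos: [0.6307, -0.0691, 0.125]
tool_rot: [-0.029, 0.707, 0.029, 0.706]
force: [-2.9, -2.1, -6.1]
grip_width: 0.186
[ 0.1143 -0.0096  0.125 ] phi 0.01 r 0.0443 Ffx [-3.  -1.8 -6.1] w 0.186 t 17.5833
```

```bash
python3 -m crank '0 0 0 0 0 0 1;0 .45 -.02 0 0 0 1;0 .45 -.07 0 0 0 1;0 .44 -.12 0 0 0 1;0 .43 -.16 0 0 0 1;0 0 0 0 0 0 1;0 0 0 0 0 0 1;0 0 0 0 0 0 1' 4
python3 st.py
python3 - <<'E'
from look import *
look("w6",[("crank_mid",.130)])
K,T=cam("scene"); viewer.snapshot("scene"); d=viewer.place_of("scene","crank_mid"); p=status.sense()["tcp_pos"].copy()
if d: print(np.array(d[0]["at"])*[640,480],d[0]["confidence"])
for z in(.138,.129):
  p[2]=z; print(z,proj("scene",p))
E
```

```text
t: 18.25
tcp_pos: [0.6264, -0.0506, 0.1265]
tool_rot: [-0.029, 0.706, 0.03, 0.707]
force: [0.5, 1.8, -3.4]
grip_width: 0.187
[0.1115 0.0092 0.1265] phi 0.433 r 0.0457 Ffx [ 0.6  1.8 -3.4] w 0.187 t 18.25
crank_mid 0.69 [322. 299.] [ 0.6253 -0.0507  0.13  ] fx [0.1104 0.0091 0.13  ]
[302.272 258.72 ] 0.53
0.138 [302.11122277 256.50797402]
0.129 [302.21793642 258.77493154]
```

```bash
python3 -m crank '0 .41 -.2 0 0 0 1;0 0 0 0 0 0 1;0 0 0 0 0 0 .65;0 0 0 0 0 0 .65;0 0 0 0 0 0 .65;0 0 0 0 0 0 .65;0 0 0 0 0 0 .65;0 0 0 0 0 0 .65' 4
python3 st.py
python3 - <<'E'
from look import *
look("w7",[("crank_mid",.130)])
im=viewer.snapshot("scene")[:,:,::-1]; d=viewer.place_of("scene","crank_mid"); p=status.sense()["tcp_pos"].copy()
if d: print(np.array(d[0]["at"])*[640,480],d[0]["confidence"])
for z in(.138,.129):
  p[2]=z; print(z,proj("scene",p))
a=cv2.resize(im[200:310,250:390],None,fx=4,fy=4,interpolation=3); w=cv2.imread("pics/w7.png")
b=w[160:380,180:460]; b=cv2.resize(b,None,fx=440/220*.8,fy=440/220*.8)
c=np.zeros((440+0,560+0,3),np.uint8); o=np.hstack([a[:, :400],np.vstack([b[:, :390],np.zeros((440-b.shape[0],390,3),np.uint8)])]); cv2.imwrite("pics/c7.png",o); print(o.shape)
E
```

```text
t: 19.12
tcp_pos: [0.6237, -0.0478, 0.1261]
tool_rot: [-0.029, 0.707, 0.029, 0.707]
force: [0.1, -0.1, 0.5]
grip_width: 0.347
[0.1091 0.0122 0.1261] phi 0.517 r 0.045 Ffx [ 0.1 -0.1  0.5] w 0.347 t 19.1167
crank_mid 0.9 [324. 299.] [ 0.6223 -0.0468  0.13  ] fx [0.1078 0.0133 0.13  ]
[302.784 260.304] 0.66
0.138 [304.0103668  256.46330364]
0.129 [304.10758213 258.73022445]
(440, 790, 3)
```

View pics/c7.png

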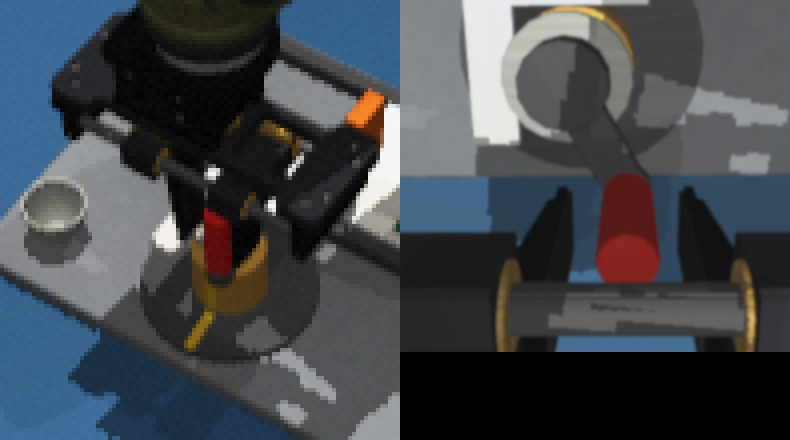

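The handle stands free between the opened fingers, past the yellow line. In the crop its foot is at (220,275) in the scene view and its top is about 40 px wide in the wrist view. I'll turn that into a height.

Run:
```python
from h import *
import cv2
K,T=cam("wrist"); print("f",K[0,0])
w=cv2.imread("pics/w7.png"); hsv=cv2.cvtColor(w,cv2.COLOR_BGR2HSV)
m=cv2.inRange(hsv,(0,150,60),(6,255,255))|cv2.inRange(hsv,(174,150,60),(180,255,255)); 
for r in range(265,345,6):
    x=np.nonzero(m[r,250:400])[0]; print(r,(x.min()+250,x.max()+250,len(x)) if len(x) else None,end=' ')
p=np.array([.6225,-.0470,0])
print()
for l in(0,-.009):
    c=p+[0,0,.164+l]; print("lift",l,"wrist top centre",proj("wrist",c,(K,T)).round(1),"width px",np.ptp([proj("wrist",c+[dx,dy,0],(K,T))[0] for dx,dy in((-.0007,.009),(.0007,-.009))]).round(1),"foot scene",proj("scene",p+[0,0,.112+l]).round(1),"foot front",proj("scene",p+[.0073,.0053,.112+l]).round(1), "foot wrist",proj("wrist",p+[0,0,.112+l],(K,T)).round(1))
```

```text
f 362.36405661491733
265 None 271 (np.int64(313), np.int64(330), 18) 277 (np.int64(308), np.int64(335), 28) 283 (np.int64(307), np.int64(336), 30) 289 (np.int64(306), np.int64(337), 32) 295 (np.int64(306), np.int64(338), 33) 301 (np.int64(305), np.int64(338), 34) 307 (np.int64(305), np.int64(339), 35) 313 (np.int64(304), np.int64(340), 37) 319 (np.int64(303), np.int64(341), 39) 325 (np.int64(303), np.int64(340), 38) 331 (np.int64(306), np.int64(339), 34) 337 None 343 None 
lift 0 wrist top centre [324.7 334.3] width px 44.6 foot scene [304.8 262.8] foot front [304.6 265.8] foot wrist [323.7 285.5]
lift -0.009 wrist top centre [324.5 323.6] width px 42.1 foot scene [304.9 265. ] foot front [304.7 268. ] foot wrist [323.5 279.4]
```

Top row about 321, width 39 px and the foot at 268.8 in the scene view all give a lift of about -9 mm, so the thread has dropped. I'll lower, grip firmly and compute the forward turn.

```bash
python3 -m crank '.5 .05 -.05 0 0 0 .65;.75 0 0 0 0 0 .65;0 0 0 0 0 0 1;0 0 0 0 0 0 1;0 0 0 0 0 0 1;0 0 0 0 0 0 1;0 0 0 0 0 0 1;0 0 0 0 0 0 1' 18
python3 st.py
python3 - <<'E'
import numpy as np
a=.54-.139*np.arange(49); p=4.5*np.c_[np.sin(a),np.cos(a)]
d=np.diff(p,axis=0)
for k in range(6): print(k,"end phi",a[8*k+8].round(2),';'.join(f'.02 {y:.2f} {z:.2f} 0 0 0 1' for y,z in d[8*k:8*k+8]))
E
```

```text
t: 19.98
tcp_pos: [0.623, -0.0472, 0.1132]
tool_rot: [-0.029, 0.707, 0.029, 0.706]
force: [0.2, -0.4, -1.8]
grip_width: 0.184
[0.1084 0.0129 0.1132] phi 0.537 r 0.0447 Ffx [ 0.1 -0.5 -1.8] w 0.184 t 19.9833
0 end phi -0.57 .02 -0.56 0.28 0 0 0 1;.02 -0.59 0.20 0 0 0 1;.02 -0.61 0.12 0 0 0 1;.02 -0.62 0.03 0 0 0 1;.02 -0.62 -0.05 0 0 0 1;.02 -0.61 -0.14 0 0 0 1;.02 -0.58 -0.22 0 0 0 1;.02 -0.55 -0.30 0 0 0 1
1 end phi -1.68 .02 -0.50 -0.37 0 0 0 1;.02 -0.44 -0.44 0 0 0 1;.02 -0.38 -0.50 0 0 0 1;.02 -0.31 -0.54 0 0 0 1;.02 -0.23 -0.58 0 0 0 1;.02 -0.15 -0.61 0 0 0 1;.02 -0.06 -0.62 0 0 0 1;.02 0.03 -0.62 0 0 0 1
2 end phi -2.8 .02 0.11 -0.61 0 0 0 1;.02 0.20 -0.59 0 0 0 1;.02 0.28 -0.56 0 0 0 1;.02 0.35 -0.52 0 0 0 1;.02 0.42 -0.46 0 0 0 1;.02 0.48 -0.40 0 0 0 1;.02 0.53 -0.33 0 0 0 1;.02 0.57 -0.25 0 0 0 1
3 end phi -3.91 .02 0.60 -0.17 0 0 0 1;.02 0.62 -0.09 0 0 0 1;.02 0.62 0.00 0 0 0 1;.02 0.62 0.09 0 0 0 1;.02 0.60 0.17 0 0 0 1;.02 0.57 0.25 0 0 0 1;.02 0.53 0.33 0 0 0 1;.02 0.48 0.40 0 0 0 1
4 end phi -5.02 .02 0.42 0.46 0 0 0 1;.02 0.35 0.52 0 0 0 1;.02 0.28 0.56 0 0 0 1;.02 0.20 0.59 0 0 0 1;.02 0.11 0.62 0 0 0 1;.02 0.02 0.62 0 0 0 1;.02 -0.06 0.62 0 0 0 1;.02 -0.15 0.61 0 0 0 1
5 end phi -6.13 .02 -0.23 0.58 0 0 0 1;.02 -0.31 0.54 0 0 0 1;.02 -0.38 0.50 0 0 0 1;.02 -0.45 0.44 0 0 0 1;.02 -0.50 0.37 0 0 0 1;.02 -0.55 0.30 0 0 0 1;.02 -0.59 0.22 0 0 0 1;.02 -0.61 0.14 0 0 0 1
```

```bash
python3 -m crank '.02 -.56 .28 0 0 0 1;.02 -.59 .2 0 0 0 1;.02 -.61 .12 0 0 0 1;.02 -.62 .03 0 0 0 1;.02 -.62 -.05 0 0 0 1;.02 -.61 -.14 0 0 0 1;.02 -.58 -.22 0 0 0 1;.02 -.55 -.3 0 0 0 1' 20
python3 st.py
```

```text
t: 20.65
tcp_pos: [0.625, -0.0943, 0.111]
tool_rot: [-0.028, 0.708, 0.03, 0.705]
force: [-4.5, 6.8, -1.0]
grip_width: 0.18
[ 0.1066 -0.0342  0.111 ] phi -0.585 r 0.0439 Ffx [-3.9  7.1 -1. ] w 0.18 t 20.65
```

```bash
python3 -m crank '.02 -.5 -.37 0 0 0 1;.02 -.44 -.44 0 0 0 1;.02 -.38 -.5 0 0 0 1;.02 -.31 -.54 0 0 0 1;.02 -.23 -.58 0 0 0 1;.02 -.15 -.61 0 0 0 1;.02 -.06 -.62 0 0 0 1;.02 .03 -.62 0 0 0 1' 20
python3 st.py
```

```text
t: 21.32
tcp_pos: [0.5859, -0.1174, 0.11]
tool_rot: [-0.028, 0.706, 0.03, 0.707]
force: [1.8, 7.5, -8.0]
grip_width: 0.184
[ 0.0656 -0.054   0.11  ] phi -1.67 r 0.0442 Ffx [ 2.5  7.4 -8. ] w 0.184 t 21.3167
```

```bash
python3 -m crank '.03 .11 -.61 0 0 0 1;.03 .2 -.59 0 0 0 1;.03 .28 -.56 0 0 0 1;.03 .35 -.52 0 0 0 1;.03 .42 -.46 0 0 0 1;.03 .48 -.4 0 0 0 1;.02 .53 -.33 0 0 0 1;.02 .57 -.25 0 0 0 1' 20
python3 st.py
python3 - <<'E'
from look import *
look("w8",[("crank_mid",.125)])
E
```

```text
t: 21.98
tcp_pos: [0.5455, -0.0927, 0.1082]
tool_rot: [-0.03, 0.706, 0.028, 0.707]
force: [2.0, -3.3, 1.6]
grip_width: 0.182
[ 0.0275 -0.026   0.1082] phi -2.781 r 0.0455 Ffx [ 1.7 -3.5  1.6] w 0.182 t 21.9833
crank_mid 0.96 [322. 309.] [ 0.5435 -0.0929  0.125 ] fx [ 0.0255 -0.0261  0.125 ]
```

```bash
python3 -m crank '.02 .6 -.17 0 0 0 1;.02 .62 -.09 0 0 0 1;.02 .62 0 0 0 0 1;.02 .62 .09 0 0 0 1;.02 .6 .17 0 0 0 1;.02 .57 .25 0 0 0 1;.02 .53 .33 0 0 0 1;.02 .48 .4 0 0 0 1' 20
python3 st.py
```

```text
t: 22.75
tcp_pos: [0.5505, -0.0441, 0.1061]
tool_rot: [-0.029, 0.708, 0.029, 0.705]
force: [-4.2, -1.6, 1.7]
grip_width: 0.182
[0.0364 0.022  0.1061] phi 2.381 r 0.0464 Ffx [-4.3 -1.3  1.7] w 0.182 t 22.75
```

```bash
python3 -m crank '.02 .42 .46 0 0 0 1;.02 .35 .52 0 0 0 1;.02 .28 .56 0 0 0 1;.02 .2 .59 0 0 0 1;.02 .11 .62 0 0 0 1;.02 .02 .62 0 0 0 1;.02 -.06 .62 0 0 0 1;.02 -.15 .61 0 0 0 1' 20
python3 st.py
python3 - <<'E'
from look import *
look("w9",[("crank_mid",.122)])
E
```

```text
t: 23.42
tcp_pos: [0.597, -0.0286, 0.1044]
tool_rot: [-0.029, 0.707, 0.03, 0.706]
force: [-4.9, 2.2, 0.6]
grip_width: 0.184
[0.084  0.0336 0.1044] phi 1.259 r 0.0458 Ffx [-4.7  2.6  0.6] w 0.184 t 23.4167
crank_mid 0.91 [323. 315.] [ 0.5974 -0.0284  0.122 ] fx [0.0845 0.0337 0.122 ]
```

```bash
python3 -m crank '.02 -.23 .58 0 0 0 1;.02 -.31 .54 0 0 0 1;.02 -.38 .5 0 0 0 1;.02 -.45 .44 0 0 0 1;.02 -.5 .37 0 0 0 1;.02 -.55 .3 0 0 0 1;.02 -.59 .22 0 0 0 1;.02 -.61 .14 0 0 0 1' 20
python3 -m crank '0 0 0 0 0 0 1;0 0 0 0 0 0 1;0 0 0 0 0 0 1;0 0 0 0 0 0 1;0 0 0 0 0 0 1;0 0 0 0 0 0 1;0 0 0 0 0 0 1;0 0 0 0 0 0 1' 8
python3 st.py
python3 - <<'E'
from look import *
look("w10",[("crank_mid",.120),("carrier_handle",.066)])
im=viewer.snapshot("scene")[:,:,::-1]; viewer.snapshot("top")
for n in("scene","top"):
  for q,z in(("crank_mid",.120),("carrier_handle",.066),("screw_cup",.015),("flux_jar",.015)):
    d=viewer.place_of(n,q); print(n,q,[tofx(back(n,np.array(e["at"])*[640,480],z)).round(3) for e in d[:1]])
p=status.sense()["tcp_pos"]*[1,1,0]
for l in(-.009,-.018): print(l,"foot",proj("scene",p+[.0073,.0053,.112+l]),"wrist top",proj("wrist",p+[0,0,.164+l]))
a=cv2.resize(im[200:310,250:390],None,fx=4,fy=4,interpolation=3); w=cv2.imread("pics/w10.png")
b=cv2.resize(w[100:380,180:460],(440,440))
cv2.imwrite("pics/c10.png",np.hstack([a[:, :350],b]))
E
```

```text
t: 24.18
tcp_pos: [0.63, -0.0636, 0.103]
tool_rot: [-0.029, 0.707, 0.029, 0.706]
force: [-7.1, 3.6, 2.8]
grip_width: 0.187
t: 24.85
tcp_pos: [0.6304, -0.0649, 0.1037]
tool_rot: [-0.03, 0.706, 0.028, 0.707]
force: [-4.1, -2.9, 0.1]
grip_width: 0.19
[ 0.1144 -0.0054  0.1037] phi 0.102 r 0.0446 Ffx [-4.3 -2.6  0.1] w 0.19 t 24.85
crank_mid 0.82 [323. 307.] [ 0.6276 -0.0651  0.12  ] fx [ 0.1116 -0.0054  0.12  ]
scene crank_mid [array([ 0.114, -0.002,  0.12 ])]
scene carrier_handle [array([-0.059,  0.01 ,  0.066])]
scene screw_cup [array([ 0.097, -0.129,  0.015])]
scene flux_jar [array([0.075, 0.258, 0.015])]
top crank_mid []
top carrier_handle []
top screw_cup [array([ 0.097, -0.129,  0.015])]
top flux_jar [array([0.081, 0.254, 0.015])]
-0.009 foot [296.87277925 266.39045031] wrist top [322.58543688 355.3924757 ]
-0.018 foot [297.00334687 268.56941162] wrist top [322.53789722 342.46879097]
```

View pics/c10.png

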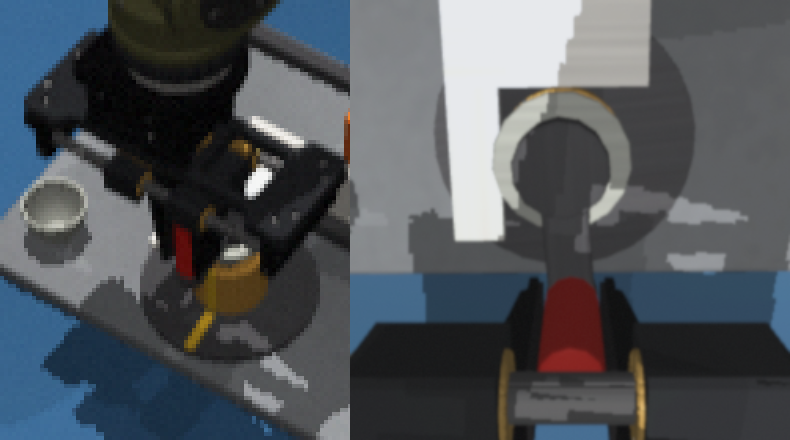

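The foot of the handle at (296,269) in the scene view and its top edge at row 323 in the wrist view both fit a lift of about -18 mm. The crank is back at the yellow line, one turn on, and still held. I'll take one rest check and hand in.

```bash
python3 -m crank '0 0 0 0 0 0 1;0 0 0 0 0 0 1;0 0 0 0 0 0 1;0 0 0 0 0 0 1;0 0 0 0 0 0 1;0 0 0 0 0 0 1;0 0 0 0 0 0 1;0 0 0 0 0 0 1' 8
python3 st.py; python3 -c "
from workcell import ticket
print(ticket.hand_in())"
```

```text
t: 26.17
tcp_pos: [0.6304, -0.0649, 0.1037]
tool_rot: [-0.03, 0.706, 0.028, 0.707]
force: [-4.5, -2.9, -1.0]
grip_width: 0.187
[ 0.1144 -0.0054  0.1037] phi 0.103 r 0.0446 Ffx [-4.7 -2.5 -1. ] w 0.187 t 26.1667
the job is handed in; nothing more can be done
None
```

I slid the carrier home, turned the bolt backward until the thread dropped, then ran it forward one full turn. I handed in at t ≈ 26 s with the red handle gripped; no verdict was reported.

- **Carrier:** I pinched the orange handle and pushed until the force rose to 24 N with no further travel. At the end the scene camera put the handle at fixture y 0.010, which is home.
- **Slip:** My first try at the crank, with a 5 N grip, let the handle slip out after about 0.3 rad. I found it again and regripped at 18 to 20 N. I lightened the grip to 4 N over the drop, and the rest of the turn ran without another slip.
- **Drop:** I carried the crank to about 0.4 rad past the yellow line and opened the fingers briefly. Both cameras then showed the handle about 9 mm lower, so the thread had dropped.
- **Final state:** The crank is 0.10 rad from the fixture's x axis, against my estimate of 0.13 for the yellow line. That gives a lift of about -18 mm, and the scene and wrist pictures agree roughly. The arm stood still with the handle held at 8 N.
- **Bystanders:** The screw cup and flux jar were found where they started. I did not re-check the spray can, tin or driver, but the arm never touched them as far as I could tell.
- **Disagreements:** The networks' positions were off by up to about 5 mm, so I corrected the fixture position from where the carrier met the stop. The top camera found neither the carrier handle nor the crank at the end.

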